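# Start the filter pump on the deck bench

### The job

Start the filter pump with touches of the fingertips: first press down the raised half of the rocker on the grey switch box until it is fully over, then push the mushroom plunger of the aluminium valve block fully home, and then press the round start button on the white pump well down and let it spring back up. Do not press the square stop key, do not shift or lift the switch box or the valve block, and leave the bottles, the cap and the tube rack where they stand.

Things in the scene. Friction and masses are not known exactly. Their poses are not given: they have to be found in the camera images.
- switch_box: grey switch box, 130 (x) x 85 (y) x 45 mm tall, about 0.9 kg, loose on the bench, left or right of the middle; origin: centre of its underside. A shallow V-shaped black rocker 64 mm long (along the box's x) and 40 mm wide sits on its top in a black frame; the rocker's raised half is the one at the box's +x end. A short black cable gland is on its -x end.
- rocker (a joint): angle of the rocker: about 0 = off (the half at the box's +x end stands high), 0.3 rad = fully over, on (that half pressed down level, against its stop). It needs about 2.5 N at 20 mm from its pivot and stays where it is left.
- rocker_high (a point): point on the rocker's upper face, middle of the raised half, 20 mm from the pivot; about 61 mm above the bench when off (its face then slopes up 17 degrees outwards, its outer edge 64 mm high) and 55 mm when on; it moves with the rocker
- vent_block: square aluminium valve block, 90 x 90 x 45 mm tall, about 0.9 kg, standing loose on the bench, on the other side of the middle from the switch box; origin: centre of its underside. A round mushroom-headed plunger, head 36 mm across, stands upright on its middle.
- plunger (a joint): how far the plunger is pushed down: at the start 0 to 0.004 m, 0.014 m = fully home at its stop (the head's underside is then about 4 mm above its collar). Pushing takes about 4 N and it stays where it is left.
- plunger_top (a point): centre of the plunger's flat top; 82 mm above the bench at joint 0 and 68 mm when fully home
- pump: white vacuum pump, 180 (x) x 140 (y) mm, fixed to the bench; origin: centre of its underside. Its flat top is 85 mm high; the half away from the robot (+x) carries two aluminium pump heads up to 125 mm high; the half near the robot carries two controls of the same grey, 72 mm apart: a round start button (at +y, left) and a square stop key (at -y, right).
- start (a joint): how far the round start button is pressed: 0 = up, 0.006 m = fully down; spring return, fully down takes 5 N
- start_top (a point): centre of the round start button's top, button 30 mm across, about 103 mm above the bench when up
- stop (a joint): how far the square stop key is pressed: 0 = up, 0.006 m = fully down; spring return, 5 N. Not to be pressed.
- stop_top (a point): centre of the square stop key's top, 28 x 28 mm, about 103 mm above the bench
- amber_front: brown plastic sample bottle with black screw cap, 58 mm across, 111 mm tall; stands at the front, between the robot and the pump; loose; origin: centre of its underside. To be left alone.
- amber_left: second brown bottle, same size, to the left of the pump; loose; origin: centre of its underside. To be left alone.
- amber_right: third brown bottle, same size, to the right of the pump, beyond the squeeze bottle; loose; origin: centre of its underside. To be left alone.
- black_cap: loose black bottle cap, 40 mm across, 18 mm tall, at the front; loose; origin: centre of its underside. To be left alone.
- wash_bottle: pale squeeze bottle with a bent spout, 66 mm across, 180 mm tall, right of the pump; loose; origin: centre of its underside. To be left alone.
- tube_rack: purple tube rack, 210 x 110 mm, 57 mm tall over its tubes, at the left edge of the work; loose; origin: centre of its underside. To be left alone.

How it is judged:
By the outcome, as a careful person would: the job done as asked, in the order asked, and still so for the second after the job is handed in, with the robot touching nothing.
It also fails if it takes over 58 s, if anything falls off the work surface, if the arm or the gripper's body presses on something with over 40 N, if the wrist force passes 120 N, or if a joint passes its speed limit or range.

### The arm

A 7-joint arm with a two-finger parallel gripper is mounted at the origin on the work surface. World frame = base frame: x ahead of the robot, y to its left, z up, the work surface at z = 0. Lengths are in m, angles in rad, forces in N, time in s.
With the tool pointing down it reaches from about 0.425 to 0.925 m from the base axis. Payload 6.8 kg.
Tool frame: the origin (TCP) lies on the centre line of the jaws, within the pads' length; the fingertips stand 25 mm ahead of it and the grasp point (between the pads) lies 6 mm ahead of it; z points along the fingers, y is the line along which they close (so a half turn about z gives the same grasp; the last joint's range is limited). The gripper opens to 85 mm and grips with 20 to 120 N. Pads are 22 mm wide; open, the fingers measure 114 mm over their backs; the gripper's body (76 mm by 85 mm) begins 54 mm behind the grasp point. The pads swing forward as they close: fully open they stand 13 mm farther back than shut.
Start: joints at [-1.252, 0.477, 0.022, 1.555, -0.011, 1.109, -0.083], TCP at [0.279, 0.614, 0.256] pointing down, gripper open.
Joint ranges: [-2.96, 2.96], [-0.34, 2.1], [-1.41, 1.46], [0.24, 2.44], [-1.37, 4.51], [0.17, 1.92], [-2.96, 2.96]. Speed limits (rad/s): [2.39, 2.39, 3.14, 3.14, 3.14, 3.14, 3.14].

### API

Orientations are given as a rotation vector (axis times angle).
In Python, from bench import status, imaging, workorder gives the robot as it stands.
- The arm moves only by the tool send_rows, never from a script. Its argument "steps" is a list of rows, each an object of numbers: "dx", "dy", "dz": the shift along the tool's x, y, z in cm; "yaw": the turn about the tool's z in degrees; "gripper": the opening, from 0 (shut) to 1 (fully open). A call has 1 to 5 rows; each row is the pose to reach, as a shift and turn from the pose commanded when the call began, along the tool's axes at that moment; what a row does not reach only later rows make up. A row lasts 1/8 s, in which the tool goes at most 62.5 mm and 10.7 degrees, less where a joint would pass 70% of its speed; a pose out of reach is approached as far as the arm can. A call with a gripper value outside its range is refused whole. The fingers move at their own pace and stop on an object; "force" is the grip in N (left out, the last holds). Time passes only in rows, so rows that repeat a pose let the fingers close. It gives the time, the measured TCP pose, the force, the opening and the grip force at its end, in the units of the state.
- status.get_obs(): the state, without advancing time (a new reading comes with each control period).
- imaging.grab_frame(name): name is "scene" or "top" or "wrist"; returns a dict with "color" (420x560x3 uint8, red, green, blue), "depth" (420x560 float32, m along the optical axis (not along the pixel's ray), 0 where there is no reading), "K" (3x3 intrinsics, pixels), "R" (3x3) and "t" (3): a world point X has camera coordinates R X + t. Camera axes: x right, y down, z forward; pixel columns grow to the right and rows downward; lengths in m; the calibration is good to about 2 mm. A picture is of the moment at which its call begins.
- workorder.hand_in(): hands the job in; it is judged then, once.
The state is a dict: "clock": time; "joints": joint angles; "qvel": joint speeds; "tau": joint torques, N m; "tcp_pos": TCP position; "orientation": TCP orientation; "contact_force": force on the tool from outside, world axes, zero at the start; "moment": the same for the moment, N m; "grip_width": finger opening in m; "gripper_force": force on a finger pad.
Only numpy, scipy, OpenCV 4.12 (cv2) and the standard library are available. Lean on these libraries where they do the work, as an engineer would, in place of code of your own. Each camera call takes 0.05 s, during which the arm holds its last target. There are 200 camera calls.

## Working session

There is one attempt and no reset: what is moved stays moved. The work goes in short steps, Python scripts to look and compute and a tool call to move; the robot and the scene stay as the last step left them, time stands still between calls to the robot, and variables do not carry over. Pictures are saved under pics/ and viewed, at most 10 in all, crops included, and the job is handed in when it is done.

Besides the shell and the picture viewer there is one more tool, called after "Call:" as name([rows], argument=value, ...), one row to a line, values as JSON. send_rows: Moves the arm, as the interface text tells. Its arguments: {"type":"object","properties":{"steps":{"type":"array"},"force":{"type":"number"}},"required":["steps"]}

```bash
mkdir -p pics; cat > h.py <<'E'
from bench import status, imaging, workorder
import numpy as np, cv2
def cloud(f):
    d=f["depth"];K=f["K"];v,u=np.indices(d.shape)
    c=np.stack([(u-K[0,2])/K[0,0]*d,(v-K[1,2])/K[1,1]*d,d],-1)
    return (c-f["t"])@f["R"]
E
python3 - <<'E'
from h import *
o=status.get_obs()
print({k:np.round(o[k],3) for k in("clock","tcp_pos","orientation","contact_force","grip_width","joints")})
for n in("top","scene"):
    f=imaging.grab_frame(n);np.savez(n+".npz",**f)
    cv2.imwrite(f"pics/{n}.png",cv2.resize(f["color"][:,:,::-1],(800,600)))
E
```

```text
{'clock': np.float64(0.0), 'tcp_pos': array([0.279, 0.614, 0.255]), 'orientation': array([-6.65e-01, -3.07e+00,  3.00e-03]), 'contact_force': array([ 0.143, -0.133, -0.435]), 'grip_width': np.float64(0.085), 'joints': array([-1.252,  0.478,  0.022,  1.556, -0.011,  1.109, -0.083])}
```

View pics/top.png

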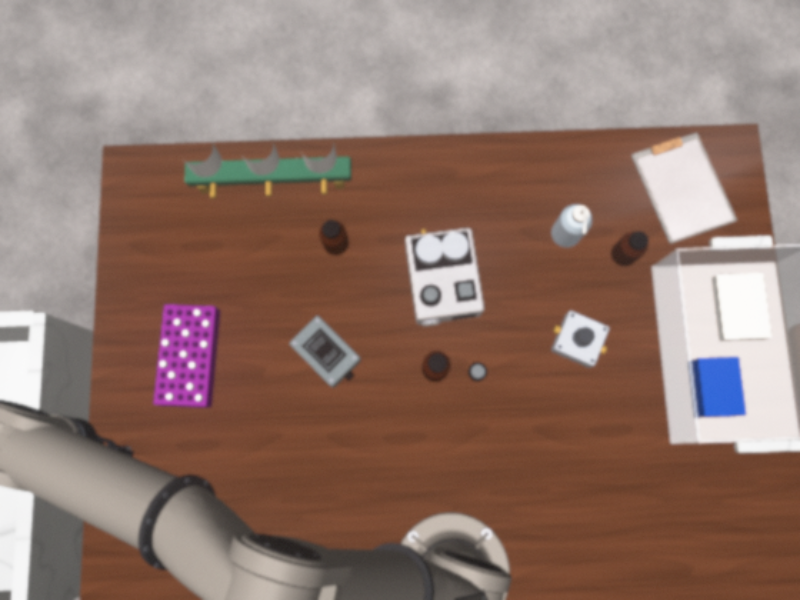

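View pics/scene.png

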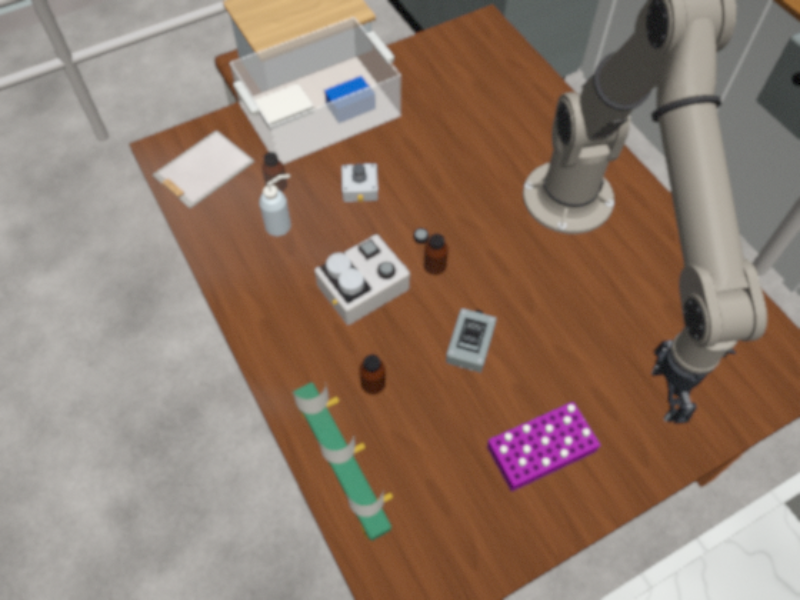

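The top view shows the switch box at (325,350) with its gland at (348,376), so the raised half is up-left. The valve block is at (581,338), the start button at (430,295) and the stop key at (466,290).

```bash
python3 - <<'E'
from h import *
for n in("top","scene"):
    f=dict(np.load(n+".npz"));P=cloud(f);z=P[...,2];K=f["K"]
    def back(u,v,h): # pixel(800 scale)->plane h
        r=f["R"].T@np.array([(u*.7-K[0,2])/K[0,0],(v*.7-K[1,2])/K[1,1],1]);c=-f["R"].T@f["t"]
        return c+r*(h-c[2])/r[2]
    pts={"top":dict(box=(325,350,.045),gland=(348,376,.03),plunger=(583,337,.08),start=(430,295,.103),stop=(466,290,.103),bottle=(436,365,.1),amberL=(334,235,.1)),
     "scene":dict(box=(474,335,.045),plunger=(359,172,.08),start=(387,269,.103),stop=(369,248,.103))}[n]
    B={}
    for k,(u,v,h) in pts.items():
        B[k]=back(u,v,h); print(n,k,B[k].round(3),"depthpt",P[int(v*.7),int(u*.7)].round(3))
    def sel(c,r,lo,hi): 
        m=(np.hypot(P[...,0]-c[0],P[...,1]-c[1])<r)&(z>lo)&(z<hi); return P[m]
    for k,r,lo,hi in(("box",.1,.035,.07),("box",.05,.052,.07),("plunger",.04,.065,.09),("plunger",.075,.035,.055),("start",.03,.094,.115),("stop",.03,.094,.115)):
        q=sel(B[k],r,lo,hi)
        if len(q)<5: print(k,"few",len(q));continue
        R=cv2.minAreaRect((q[:,:2]*1000).astype(np.float32))
        print(n,k,len(q),"mean",q.mean(0).round(4),"zmax",q[:,2].max().round(4),"rect",np.round(R[0],1),np.round(R[1],1),round(R[2],1))
E
```

```text
top box [0.455 0.244 0.045] depthpt [0.457 0.245 0.053]
top gland [0.401 0.198 0.03 ] depthpt [0.401 0.2   0.037]
top plunger [ 0.458 -0.286  0.08 ] depthpt [ 0.461 -0.286  0.081]
top start [0.552 0.023 0.103] depthpt [0.554 0.023 0.104]
top stop [ 0.56  -0.051  0.103] depthpt [ 0.561 -0.051  0.097]
top bottle [0.41  0.017 0.1  ] depthpt [0.41  0.018 0.112]
top amberL [0.687 0.216 0.1  ] depthpt [0.686 0.218 0.108]
top box 1247 mean [0.4556 0.2458 0.0475] zmax 0.0673 rect [453.3 243. ] [143.7  84.2] 43.5
top box 287 mean [0.4567 0.248  0.057 ] zmax 0.0673 rect [457.  246.1] [79.5 55.9] 44.1
top plunger 122 mean [ 0.4632 -0.2906  0.0791] zmax 0.0873 rect [ 464.3 -291.3] [33.1 35.9] 85.1
top plunger 796 mean [ 0.4623 -0.2886  0.0442] zmax 0.0549 rect [ 463.8 -292.3] [109.6  92.2] 63.9
top start 157 mean [0.5548 0.0225 0.1016] zmax 0.1135 rect [555.3  22.6] [40.9 42.6] 87.4
top stop 171 mean [ 0.5627 -0.048   0.0996] zmax 0.1099 rect [562.9 -48. ] [41.6 41.6] 6.3
scene box [0.448 0.247 0.045] depthpt [0.451 0.245 0.049]
scene plunger [ 0.466 -0.282  0.08 ] depthpt [ 0.468 -0.28   0.086]
scene start [0.553 0.025 0.103] depthpt [0.558 0.028 0.111]
scene stop [ 0.562 -0.047  0.103] depthpt [ 0.562 -0.05   0.103]
scene box 933 mean [0.4583 0.2476 0.0479] zmax 0.0692 rect [452.6 241.3] [143.7  85.3] 43.5
scene box 218 mean [0.4562 0.2442 0.0576] zmax 0.0692 rect [452.8 243. ] [91.8 56.4] 50.4
scene plunger 68 mean [ 0.4639 -0.292   0.0797] zmax 0.0893 rect [ 464.2 -292. ] [37.2 33.8] 76.4
scene plunger 403 mean [ 0.4668 -0.2864  0.0453] zmax 0.0549 rect [ 464.1 -292.6] [98.5 90. ] 62.5
scene start 113 mean [0.5551 0.0227 0.1019] zmax 0.1144 rect [554.   20.3] [43.1 44.4] 21.9
scene stop 110 mean [ 0.5626 -0.0497  0.1007] zmax 0.1133 rect [562.2 -50.5] [41.2 44.6] 7.2
```

Call:
send_rows([
  {"dx":-4,"dy":-3,"yaw":-10,"gripper":0},
  {"dx":-8,"dy":-6,"yaw":-20,"gripper":0},
  {"dx":-12,"dy":-9,"yaw":-30,"gripper":0},
  {"dx":-16,"dy":-12,"yaw":-40,"gripper":0},
  {"dx":-20,"dy":-15,"yaw":-50,"gripper":0},
])

```text
validation failed for argument at $.st...
```

```bash
cat >> h.py <<'E'
def go(x,y,tipz,ang=None):
    """print shift (cm, tool axes) to bring the fingertips to x,y,tipz; ang = world deg for tool x"""
    o=status.get_obs();R=cv2.Rodrigues(np.array(o["orientation"],float))[0]
    d=R.T@(np.array([x,y,tipz])-(np.array(o["tcp_pos"])+.025*R[:,2]))
    a=np.degrees(np.arctan2(R[1,0],R[0,0]))
    print("d cm",(d*100).round(2),"toolx deg",a.round(1),"yaw",None if ang is None else round(float((a-ang+90)%180-90),1),"z axis",R[:,2].round(3),
      "tcp",np.round(o["tcp_pos"],4),"F",np.round(o["contact_force"],2),"t",o["clock"],"w",o["grip_width"])
E
python3 -c "
from h import *
go(.4735,.262,.12,43.5)"
```

```text
d cm [-32.26 -23.98  11.09] toolx deg 155.5 yaw -68.0 z axis [-0.001 -0.002 -1.   ] tcp [0.2792 0.614  0.2554] F [0.18 0.4  0.6 ] t 0.1 w 0.08528293382532424
```

Call:
send_rows([
  {"dx":-4.0,"dy":-3.0,"dz":0.0,"yaw":-10.0,"gripper":0.0},
  {"dx":-8.0,"dy":-6.0,"dz":0.0,"yaw":-20.0,"gripper":0.0},
  {"dx":-12.0,"dy":-9.0,"dz":0.0,"yaw":-30.0,"gripper":0.0},
  {"dx":-16.0,"dy":-12.0,"dz":0.0,"yaw":-40.0,"gripper":0.0},
  {"dx":-20.0,"dy":-15.0,"dz":0.0,"yaw":-50.0,"gripper":0.0},
])

```text
clock: 0.72
tcp_pos: [0.3999, 0.3934, 0.256]
orientation: [0.703, -3.061, 0.001]
contact_force: [0.8, 0.0, -0.2]
grip_width: -0.0001
gripper_force: 0.0
```

```bash
python3 -c "
from h import *
go(.4735,.262,.12,43.5)"
```

```text
d cm [ -0.89 -15.03  11.1 ] toolx deg -154.1 yaw -17.6 z axis [-0.    -0.001 -1.   ] tcp [0.3999 0.3934 0.256 ] F [ 0.8   0.02 -0.17] t 0.725 w -0.00011554709235145325
```

Call:
send_rows([
  {"dx":-0.3,"dy":-5.0,"dz":3.0,"yaw":-6.0,"gripper":0.0},
  {"dx":-0.6,"dy":-10.0,"dz":6.0,"yaw":-12.0,"gripper":0.0},
  {"dx":-0.9,"dy":-15.0,"dz":8.0,"yaw":-17.5,"gripper":0.0},
  {"dx":-0.9,"dy":-15.0,"dz":8.0,"yaw":-17.5,"gripper":0.0},
  {"dx":-0.9,"dy":-15.0,"dz":8.0,"yaw":-17.5,"gripper":0.0},
])

```text
clock: 1.35
tcp_pos: [0.472, 0.264, 0.1762]
orientation: [1.151, -2.923, -0.001]
contact_force: [0.3, -0.1, 0.4]
grip_width: 0.0001
gripper_force: 0.0
```

```bash
python3 - <<'E'
from h import *
go(.4735,.262,.075,43.5)
f=imaging.grab_frame("wrist");P=cloud(f);np.savez("w1.npz",**f)
c=np.array([.458,.247]);e=np.array([np.cos(np.radians(43.5)),np.sin(np.radians(43.5))])
m=(np.hypot(*(P[...,:2]-c).transpose(2,0,1))<.1)&(P[...,2]>.038)&(P[...,2]<.07)
q=P[m];R=cv2.minAreaRect((q[:,:2]*1000).astype(np.float32));print(len(q),R)
m2=m&(P[...,2]>.0515);q=P[m2];print(cv2.minAreaRect((q[:,:2]*1000).astype(np.float32)))
s=(q[:,:2]-c)@e
for a in np.arange(-.05,.05,.008):
    k=(s>a)&(s<a+.008); 
    if k.sum()>3: print(round(a+.004,3),k.sum(),np.median(q[k,2]).round(4))
img=f["color"][:,:,::-1].copy()
p=f["K"]@(f["R"]@np.array([.4725,.2615,.061])+f["t"]);p=p[:2]/p[2];print(p)
cv2.circle(img,(int(p[0]),int(p[1])),4,(0,0,255),1)
cv2.imwrite("pics/w1.png",cv2.resize(img,(800,600)))
E
```

```text
d cm [ 0.02 -0.25  7.62] toolx deg -137.0 yaw -0.5 z axis [-0.001  0.    -1.   ] tcp [0.472  0.264  0.1762] F [ 0.34 -0.09  0.38] t 1.35 w 7.487118872775259e-05
17782 ((454.8196105957031, 244.49533081054688), (129.45140075683594, 85.20328521728516), 43.40023422241211)
((454.84979248046875, 244.61175537109375), (79.36380767822266, 53.89599609375), 43.330326080322266)
-0.046 90 0.052
-0.038 349 0.0523
-0.03 692 0.0559
-0.022 666 0.0559
-0.014 645 0.0555
-0.006 630 0.0554
0.002 671 0.0572
0.01 660 0.0597
0.018 647 0.0621
0.026 269 0.0631
0.034 193 0.0519
[273.87151166 205.61436242]
```

View pics/w1.png

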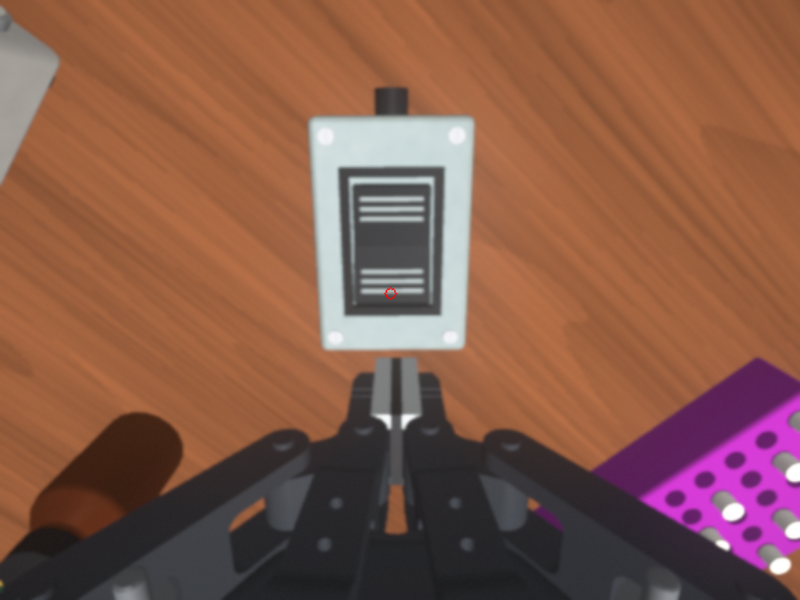

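The wrist view shows the box squarely at (392,235), the raised half at (391,290) and the gland at the far end. Its rectangle measures 129×85 mm, which is right.

Call:
send_rows([
  {"dx":0.3,"dy":-0.2,"dz":4.0,"yaw":0.0,"gripper":0.0},
  {"dx":0.3,"dy":-0.2,"dz":7.0,"yaw":0.0,"gripper":0.0},
  {"dx":0.3,"dy":-0.2,"dz":8.0,"yaw":0.0,"gripper":0.0},
  {"dx":0.3,"dy":-0.2,"dz":8.0,"yaw":0.0,"gripper":0.0},
])

```text
clock: 1.9
tcp_pos: [0.4711, 0.2612, 0.0965]
orientation: [1.155, -2.922, -0.001]
contact_force: [0.4, -0.2, 0.4]
grip_width: -0.0001
gripper_force: 0.0
```

```bash
python3 -c "
from h import *
go(.4715,.2602,.055,43.4)"
```

```text
d cm [ 0.04 -0.1   1.65] toolx deg -136.9 yaw -0.3 z axis [-0.  0. -1.] tcp [0.4711 0.2612 0.0965] F [ 0.4  -0.21  0.4 ] t 1.9 w -5.7091639627806354e-05
```

Call:
send_rows([
  {"dx":0.0,"dy":-0.1,"dz":0.7,"yaw":0.0,"gripper":0.0},
  {"dx":0.0,"dy":-0.1,"dz":1.0,"yaw":0.0,"gripper":0.0},
  {"dx":0.0,"dy":-0.1,"dz":1.3,"yaw":0.0,"gripper":0.0},
  {"dx":0.0,"dy":-0.1,"dz":1.5,"yaw":0.0,"gripper":0.0},
  {"dx":0.0,"dy":-0.1,"dz":1.5,"yaw":0.0,"gripper":0.0},
])

```text
clock: 2.52
tcp_pos: [0.4719, 0.2592, 0.0812]
orientation: [1.152, -2.922, 0.0]
contact_force: [0.5, 0.6, 2.5]
grip_width: 0.0001
gripper_force: 1.0
```

Call:
send_rows([
  {"dx":0.0,"dy":0.0,"dz":0.1,"yaw":0.0,"gripper":0.0},
  {"dx":0.0,"dy":0.0,"dz":0.2,"yaw":0.0,"gripper":0.0},
  {"dx":0.0,"dy":0.0,"dz":0.2,"yaw":0.0,"gripper":0.0},
])

```text
clock: 2.9
tcp_pos: [0.4722, 0.2595, 0.0799]
orientation: [-1.152, 2.922, -0.0]
contact_force: [-0.1, -0.4, 10.4]
grip_width: -0.0001
gripper_force: 4.8
```

Call:
send_rows([
  {"dx":0.0,"dy":0.0,"dz":0.05,"yaw":0.0,"gripper":0.0},
  {"dx":0.0,"dy":0.0,"dz":-1.0,"yaw":0.0,"gripper":0.0},
  {"dx":0.0,"dy":0.0,"dz":-5.0,"yaw":0.0,"gripper":0.0},
  {"dx":0.0,"dy":0.0,"dz":-10.0,"yaw":0.0,"gripper":0.0},
  {"dx":0.0,"dy":0.0,"dz":-10.0,"yaw":0.0,"gripper":0.0},
])

```text
clock: 3.52
tcp_pos: [0.4735, 0.2602, 0.1828]
orientation: [-1.15, 2.917, 0.002]
contact_force: [0.2, 0.3, 0.1]
grip_width: 0.0001
gripper_force: 0.0
```

```bash
python3 - <<'E'
from h import *
f=imaging.grab_frame("wrist");P=cloud(f)
c=np.array([.4548,.2446]);e=np.array([np.cos(np.radians(43.4)),np.sin(np.radians(43.4))])
m=(np.hypot(*(P[...,:2]-c).transpose(2,0,1))<.1)&(P[...,2]>.038)&(P[...,2]<.07)
q=P[m];print(cv2.minAreaRect((q[:,:2]*1000).astype(np.float32)))
s=(q[:,:2]-c)@e;n=np.abs((q[:,:2]-c)@[-e[1],e[0]])<.012
for a in np.arange(-.032,.032,.008):
    k=n&(s>a)&(s<a+.008);print(round(a+.004,3),k.sum(),np.median(q[k,2]).round(4))
go(.464,-.2915,.15)
E
```

```text
((454.7186279296875, 244.38174438476562), (128.5207977294922, 85.3227767944336), 43.22844696044922)
-0.028 444 0.0622
-0.02 361 0.0624
-0.012 323 0.0599
-0.004 315 0.0571
0.004 306 0.0555
0.012 313 0.0555
0.02 291 0.0555
0.028 295 0.0554
d cm [ 38.21 -39.7    0.51] toolx deg -137.0 yaw None z axis [ 0.002  0.001 -1.   ] tcp [0.4724 0.2594 0.1807] F [-0.26  0.77 -1.3 ] t 3.575 w -0.00025810968703653917
```

The rocker is over: the pressed half reads level at 55.5 mm and the box has not moved. Next is the plunger.

Call:
send_rows([
  {"dx":4.2,"dy":-4.4,"dz":0.0,"yaw":10.0,"gripper":0.0},
  {"dx":8.4,"dy":-8.8,"dz":0.0,"yaw":20.0,"gripper":0.0},
  {"dx":12.6,"dy":-13.2,"dz":0.0,"yaw":30.0,"gripper":0.0},
  {"dx":16.8,"dy":-17.6,"dz":0.0,"yaw":40.0,"gripper":0.0},
  {"dx":21.0,"dy":-21.9,"dz":0.0,"yaw":47.0,"gripper":0.0},
])

```text
clock: 4.2
tcp_pos: [0.4663, -0.046, 0.178]
orientation: [-0.115, -3.136, 0.001]
contact_force: [0.3, -0.1, -0.2]
grip_width: 0.0003
gripper_force: 0.0
```

```bash
python3 -c "
from h import *
go(.464,-.2915,.15)
print(status.get_obs()['joints'])"
```

```text
d cm [ -1.58 -24.5    0.31] toolx deg 175.8 yaw None z axis [-0.003 -0.    -1.   ] tcp [ 0.4663 -0.046   0.178 ] F [ 0.31 -0.06 -0.18] t 4.2 w 0.0003189726867851532
[-0.21011475  0.24201744  0.20172114  2.12142208 -0.06735724  0.7871323
  1.53089367]
```

Call:
send_rows([
  {"dx":-0.4,"dy":-6.0,"dz":0.0,"yaw":8.0,"gripper":0.0},
  {"dx":-0.8,"dy":-12.0,"dz":0.0,"yaw":16.0,"gripper":0.0},
  {"dx":-1.2,"dy":-18.0,"dz":0.0,"yaw":24.0,"gripper":0.0},
  {"dx":-1.6,"dy":-24.0,"dz":0.0,"yaw":30.0,"gripper":0.0},
  {"dx":-1.6,"dy":-24.0,"dz":0.0,"yaw":30.0,"gripper":0.0},
])

```text
clock: 4.82
tcp_pos: [0.4647, -0.2895, 0.178]
orientation: [-0.93, -2.998, 0.005]
contact_force: [-0.5, 0.2, -0.4]
grip_width: -0.0001
gripper_force: 0.0
```

```bash
python3 - <<'E'
from h import *
f=imaging.grab_frame("wrist");P=cloud(f)
c=np.array([.464,-.2915])
for lo,hi,r in((.038,.05,.085),(.07,.09,.04)):
    q=P[(np.hypot(*(P[...,:2]-c).transpose(2,0,1))<r)&(P[...,2]>lo)&(P[...,2]<hi)]
    print(len(q),q.mean(0),np.median(q[:,2]),cv2.minAreaRect((q[:,:2]*1000).astype(np.float32)))
go(.464,-.2915,.082)
cv2.imwrite("pics/w2.png",cv2.resize(f["color"][:,:,::-1],(800,600)))
E
```

```text
9106 [ 0.45671401 -0.29044133  0.04529718] 0.045401244783408956 ((461.43536376953125, -294.04901123046875), (90.18423461914062, 89.46649932861328), 63.763431549072266)
1969 [ 0.46021067 -0.29292224  0.08077654] 0.08127911911219145 ((461.4649658203125, -294.0556640625), (34.89228820800781, 35.0435905456543), 56.255226135253906)
d cm [-0.21 -0.49  7.07] toolx deg 145.8 yaw None z axis [-0.004  0.    -1.   ] tcp [ 0.4654 -0.2863  0.1777] F [ 0.15  0.78 -0.39] t 4.875 w 0.00036889295058161
```

View pics/w2.png

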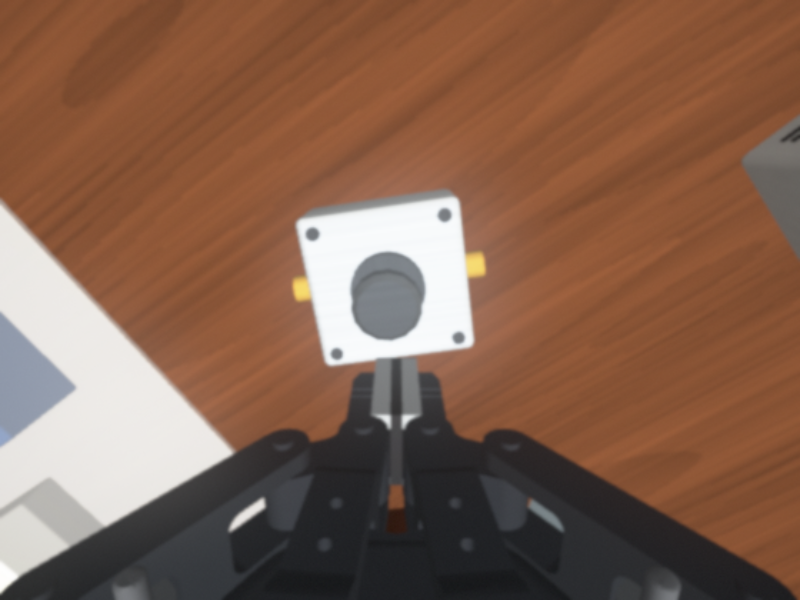

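The plunger head is at (388,300) in the wrist view, centred on the block at (386,278). The depth gives (0.462, -0.293) with the top at 81 mm.

Call:
send_rows([
  {"dx":-0.1,"dy":-0.6,"dz":3.0,"yaw":0.0,"gripper":0.0},
  {"dx":-0.1,"dy":-0.6,"dz":5.0,"yaw":0.0,"gripper":0.0},
  {"dx":-0.1,"dy":-0.6,"dz":6.0,"yaw":0.0,"gripper":0.0},
  {"dx":-0.1,"dy":-0.6,"dz":6.0,"yaw":0.0,"gripper":0.0},
])

```text
clock: 5.38
tcp_pos: [0.4645, -0.2887, 0.1184]
orientation: [-0.914, -3.003, -0.001]
contact_force: [0.1, -0.2, 0.0]
grip_width: -0.0002
gripper_force: 0.0
```

```bash
python3 -c "
from h import *
go(.462,-.293,.068)"
```

```text
d cm [-0.04 -0.5   2.54] toolx deg 146.1 yaw None z axis [-0.002  0.001 -1.   ] tcp [ 0.4645 -0.2887  0.1184] F [ 0.1  -0.2   0.03] t 5.375 w -0.00015100383592310887
```

Call:
send_rows([
  {"dx":0.0,"dy":-0.5,"dz":0.6,"yaw":0.0,"gripper":0.0},
  {"dx":0.0,"dy":-0.5,"dz":1.0,"yaw":0.0,"gripper":0.0},
  {"dx":0.0,"dy":-0.5,"dz":1.5,"yaw":0.0,"gripper":0.0},
  {"dx":0.0,"dy":-0.5,"dz":1.9,"yaw":0.0,"gripper":0.0},
  {"dx":0.0,"dy":-0.5,"dz":2.3,"yaw":0.0,"gripper":0.0},
])

```text
clock: 6.0
tcp_pos: [0.4623, -0.2945, 0.0963]
orientation: [0.917, 3.004, -0.0]
contact_force: [-0.9, -1.0, 4.2]
grip_width: 0.0001
gripper_force: 1.9
```

Tip at 71 mm; the stop is expected at 68 mm.

Call:
send_rows([
  {"dx":0.0,"dy":0.0,"dz":0.2,"yaw":0.0,"gripper":0.0},
  {"dx":0.0,"dy":0.0,"dz":0.3,"yaw":0.0,"gripper":0.0},
  {"dx":0.0,"dy":0.0,"dz":0.4,"yaw":0.0,"gripper":0.0},
  {"dx":0.0,"dy":0.0,"dz":0.4,"yaw":0.0,"gripper":0.0},
])

```text
clock: 6.5
tcp_pos: [0.4624, -0.2945, 0.093]
orientation: [0.918, 3.004, 0.0]
contact_force: [-2.8, 0.4, 9.2]
grip_width: -0.0006
gripper_force: 5.1
```

Call:
send_rows([
  {"dx":0.0,"dy":0.0,"dz":0.1,"yaw":0.0,"gripper":0.0},
  {"dx":0.0,"dy":0.0,"dz":0.1,"yaw":0.0,"gripper":0.0},
])

```text
clock: 6.75
tcp_pos: [0.4624, -0.2945, 0.0929]
orientation: [0.918, 3.004, 0.001]
contact_force: [-4.2, 3.1, 19.6]
grip_width: -0.0002
gripper_force: 10.0
```

Call:
send_rows([
  {"dx":0.0,"dy":0.0,"dz":-1.0,"yaw":0.0,"gripper":0.0},
  {"dx":0.0,"dy":0.0,"dz":-5.0,"yaw":0.0,"gripper":0.0},
  {"dx":0.0,"dy":0.0,"dz":-9.0,"yaw":0.0,"gripper":0.0},
  {"dx":0.0,"dy":0.0,"dz":-9.0,"yaw":0.0,"gripper":0.0},
])

```text
clock: 7.25
tcp_pos: [0.4638, -0.2948, 0.1841]
orientation: [0.915, 3.0, -0.0]
contact_force: [-0.2, -0.9, -0.8]
grip_width: -0.0003
gripper_force: 0.0
```

```bash
python3 - <<'E'
from h import *
f=imaging.grab_frame("wrist");P=cloud(f)
c=np.array([.462,-.293])
for lo,hi,r in((.038,.05,.085),(.06,.09,.04)):
    q=P[(np.hypot(*(P[...,:2]-c).transpose(2,0,1))<r)&(P[...,2]>lo)&(P[...,2]<hi)]
    print(len(q),np.median(q[:,2]),cv2.minAreaRect((q[:,:2]*1000).astype(np.float32)))
go(.555,.0225,.16)
E
```

```text
9195 0.04539096100696921 ((461.45098876953125, -294.11224365234375), (90.1941146850586, 89.6271743774414), 63.885093688964844)
1699 0.06811404375226772 ((461.78680419921875, -294.0382995605469), (35.384849548339844, 35.28014373779297), 45.79046630859375)
d cm [10.03 31.41 -0.26] toolx deg 146.1 yaw None z axis [ 0.002 -0.    -1.   ] tcp [ 0.4629 -0.2941  0.1823] F [-0.19  0.16 -0.67] t 7.3 w 3.0146361934267698e-05
```

The plunger is home at 68 mm and the block has not moved. Now the start button.

Call:
send_rows([
  {"dx":1.8,"dy":5.7,"dz":-0.3,"yaw":-6.0,"gripper":0.0},
  {"dx":3.6,"dy":11.4,"dz":-0.5,"yaw":-12.0,"gripper":0.0},
  {"dx":5.4,"dy":17.1,"dz":-0.5,"yaw":-18.0,"gripper":0.0},
  {"dx":7.2,"dy":22.8,"dz":-0.5,"yaw":-24.0,"gripper":0.0},
  {"dx":9.0,"dy":28.5,"dz":-0.5,"yaw":-30.0,"gripper":0.0},
])

```text
clock: 7.92
tcp_pos: [0.546, -0.0053, 0.1849]
orientation: [-0.102, -3.138, 0.0]
contact_force: [1.1, 0.3, 0.8]
grip_width: 0.0002
gripper_force: 0.0
```

```bash
python3 -c "
from h import *
go(.555,.0225,.16)"
```

```text
d cm [-0.72  2.84 -0.01] toolx deg 176.3 yaw None z axis [-0.002  0.    -1.   ] tcp [ 0.546  -0.0053  0.1849] F [1.07 0.29 0.83] t 7.925 w 0.00021862172769805444
```

Call:
send_rows([
  {"dx":-0.7,"dy":2.7,"dz":0.0,"yaw":0.0,"gripper":0.0},
  {"dx":-0.7,"dy":2.7,"dz":0.0,"yaw":0.0,"gripper":0.0},
  {"dx":-0.7,"dy":2.7,"dz":0.0,"yaw":0.0,"gripper":0.0},
])

```text
clock: 8.3
tcp_pos: [0.5546, 0.0178, 0.1852]
orientation: [-0.11, -3.137, 0.002]
contact_force: [-0.0, -1.0, 0.6]
grip_width: -0.0001
gripper_force: 0.0
```

```bash
python3 - <<'E'
from h import *
f=imaging.grab_frame("wrist");P=cloud(f)
for n,c in(("start",(.555,.0225)),("stop",(.5625,-.049))):
    q=P[(np.hypot(*(P[...,:2]-np.array(c)).transpose(2,0,1))<.03)&(P[...,2]>.098)&(P[...,2]<.11)]
    print(n,len(q),np.median(q[:,2]),cv2.minAreaRect((q[:,:2]*1000).astype(np.float32)))
go(.555,.0225,.103)
cv2.imwrite("pics/w3.png",cv2.resize(f["color"][:,:,::-1],(800,600)))
E
```

```text
start 1895 0.10702115517777835 ((552.544921875, 20.782291412353516), (42.079261779785156, 43.19260787963867), 51.81814956665039)
stop 1974 0.10320668134064055 ((560.4292602539062, -50.52045440673828), (40.36918258666992, 40.42937088012695), 5.670623302459717)
d cm [-0.01  0.53  5.75] toolx deg 175.9 yaw None z axis [-0.002 -0.001 -1.   ] tcp [0.5547 0.0173 0.1855] F [ 0.55 -0.17 -0.35] t 8.35 w 7.329755643877318e-05
```

View pics/w3.png

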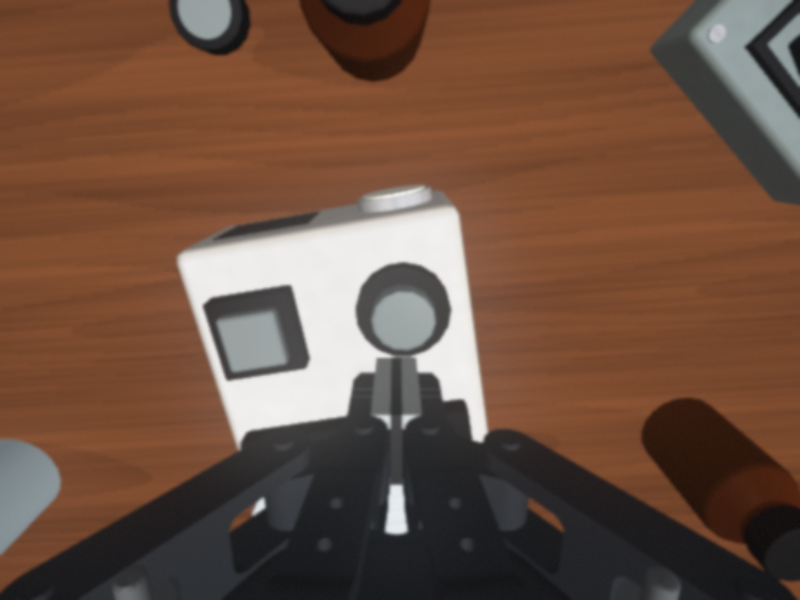

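The round button is at (404,322) inside a dark collar centred at (403,308), and the square key is at (253,340). I'll check the collar's height against the button's before pressing.

```bash
python3 - <<'E'
from h import *
f=imaging.grab_frame("wrist");P=cloud(f)
for u,v0,v1 in((404,240,375),(254,270,395)):
    for v in range(v0,v1,6):
        p=P[int(v*.7),int(u*.7)];print(u,v,p.round(4),f["color"][int(v*.7),int(u*.7)])
for v,u0,u1 in((310,345,460),):
    for u in range(u0,u1,6):
        p=P[int(v*.7),int(u*.7)];print(u,v,p.round(4))
g=f["color"].astype(int);m=(g.sum(2)>330)&(g[...,0]<175)&(P[...,2]>.095)&(P[...,2]<.11)&(np.hypot(P[...,0]-.553,P[...,1]-.021)<.025)
q=P[m];print(len(q),np.median(q[:,2]),cv2.minEnclosingCircle((q[:,:2]*1000).astype(np.float32)))
E
```

```text
404 240 [0.522  0.0229 0.0839] [240 239 237]
404 246 [0.5243 0.0227 0.086 ] [240 238 237]
404 252 [0.5271 0.0225 0.0858] [241 239 238]
404 258 [0.5299 0.0223 0.0859] [240 238 237]
404 264 [0.5309 0.0222 0.0926] [92 90 90]
404 270 [0.5332 0.022  0.0967] [80 78 78]
404 276 [0.5358 0.0218 0.0971] [79 76 76]
404 282 [0.5384 0.0216 0.0976] [79 78 78]
404 288 [0.5392 0.0215 0.1038] [93 95 94]
404 294 [0.5407 0.0213 0.1074] [162 169 169]
404 300 [0.5441 0.0211 0.1072] [163 171 171]
404 306 [0.5465 0.0209 0.1079] [162 170 170]
404 312 [0.5495 0.0207 0.1072] [161 169 169]
404 318 [0.5522 0.0206 0.1074] [160 168 168]
404 324 [0.555  0.0204 0.1073] [159 167 166]
404 330 [0.5577 0.0202 0.1074] [158 166 166]
404 336 [0.5616 0.02   0.1065] [157 165 165]
404 342 [0.5638 0.0198 0.108 ] [157 164 165]
404 348 [0.5672 0.0196 0.1067] [139 145 146]
404 354 [0.5741 0.0192 0.0983] [84 83 82]
404 360 [0.5434 0.0204 0.1668] [121 122 121]
404 366 [0.5442 0.0203 0.1702] [103 105 104]
404 372 [0.5434 0.0203 0.1756] [102 102 103]
254 270 [ 0.5315 -0.0508  0.0847] [240 239 237]
254 276 [ 0.5342 -0.0511  0.0852] [
[... 922 characters left out ...]
5551 -0.0086  0.085 ]
351 310 [ 0.5545 -0.0055  0.0871]
357 310 [ 0.5508 -0.0014  0.0979]
363 310 [0.5511 0.0019 0.0975]
369 310 [0.5515 0.0046 0.097 ]
375 310 [0.5481 0.008  0.1067]
381 310 [0.5481 0.0106 0.1073]
387 310 [0.5481 0.0132 0.1078]
393 310 [0.5485 0.0163 0.1073]
399 310 [0.5487 0.0189 0.1072]
405 310 [0.5493 0.0214 0.1061]
411 310 [0.5485 0.024  0.1086]
417 310 [0.5493 0.0265 0.1071]
423 310 [0.5496 0.0297 0.107 ]
429 310 [0.5497 0.0323 0.1072]
435 310 [0.5504 0.0349 0.1057]
441 310 [0.5537 0.0381 0.0974]
447 310 [0.5533 0.0406 0.099 ]
453 310 [0.5591 0.0454 0.0844]
459 310 [0.5593 0.0483 0.0843]
1593 0.10720569183669632 ((553.52001953125, 20.80446434020996), 22.807552337646484)
```

The button top is at 107 mm (4 mm above nominal) and its collar at 97 mm, so it can be pressed freely at about (0.554, 0.021). Fully down is near 101 mm.

Call:
send_rows([
  {"dx":0.0,"dy":0.4,"dz":2.5,"yaw":0.0,"gripper":0.0},
  {"dx":0.0,"dy":0.4,"dz":4.3,"yaw":0.0,"gripper":0.0},
  {"dx":0.0,"dy":0.4,"dz":4.6,"yaw":0.0,"gripper":0.0},
  {"dx":0.0,"dy":0.4,"dz":4.6,"yaw":0.0,"gripper":0.0},
])

```text
clock: 8.9
tcp_pos: [0.5558, 0.0224, 0.1404]
orientation: [-0.11, -3.14, 0.0]
contact_force: [0.2, 0.0, -0.7]
grip_width: 0.0002
gripper_force: 0.0
```

```bash
python3 -c "
from h import *
go(.554,.0215,.101)"
```

```text
d cm [ 0.18 -0.1   1.44] toolx deg 176.0 yaw None z axis [-0. -0. -1.] tcp [0.5558 0.0224 0.1404] F [ 0.24  0.03 -0.74] t 8.9 w 0.000209745766991399
```

Call:
send_rows([
  {"dx":0.1,"dy":-0.1,"dz":0.6,"yaw":0.0,"gripper":0.0},
  {"dx":0.1,"dy":-0.1,"dz":0.9,"yaw":0.0,"gripper":0.0},
  {"dx":0.1,"dy":-0.1,"dz":1.2,"yaw":0.0,"gripper":0.0},
  {"dx":0.1,"dy":-0.1,"dz":1.4,"yaw":0.0,"gripper":0.0},
  {"dx":0.1,"dy":-0.1,"dz":1.4,"yaw":0.0,"gripper":0.0},
])

```text
clock: 9.52
tcp_pos: [0.5548, 0.0218, 0.1264]
orientation: [0.109, 3.14, -0.0]
contact_force: [-1.0, -1.7, 5.5]
grip_width: -0.0001
gripper_force: 2.3
```

Call:
send_rows([
  {"dx":0.0,"dy":0.0,"dz":0.1,"yaw":0.0,"gripper":0.0},
  {"dx":0.0,"dy":0.0,"dz":0.1,"yaw":0.0,"gripper":0.0},
  {"dx":0.0,"dy":0.0,"dz":0.1,"yaw":0.0,"gripper":0.0},
])

```text
clock: 9.9
tcp_pos: [0.5548, 0.0218, 0.126]
orientation: [0.109, 3.139, 0.0]
contact_force: [-3.1, -0.4, 10.3]
grip_width: -0.0002
gripper_force: 5.0
```

The button is on its stop: 10 N with almost no further travel. Retracting.

Call:
send_rows([
  {"dx":0.0,"dy":0.0,"dz":-1.0,"yaw":0.0,"gripper":0.0},
  {"dx":0.0,"dy":0.0,"dz":-4.0,"yaw":0.0,"gripper":0.0},
  {"dx":0.0,"dy":0.0,"dz":-8.0,"yaw":0.0,"gripper":0.0},
  {"dx":0.0,"dy":0.0,"dz":-8.0,"yaw":0.0,"gripper":0.0},
  {"dx":0.0,"dy":0.0,"dz":-8.0,"yaw":0.0,"gripper":0.0},
])

```text
clock: 10.52
tcp_pos: [0.5544, 0.0223, 0.205]
orientation: [-0.108, -3.139, -0.0]
contact_force: [0.9, 0.3, -0.1]
grip_width: 0.0
gripper_force: 0.0
```

```bash
python3 - <<'E'
from h import *
P=cloud(imaging.grab_frame("wrist"))
for n,c in(("start",(.552,.021)),("stop",(.56,-.05))):
    q=P[(np.hypot(*(P[...,:2]-np.array(c)).transpose(2,0,1))<.01)&(P[...,2]<.115)];print(n,len(q),np.median(q[:,2]))
f=imaging.grab_frame("scene");g=np.load("scene.npz")["color"].astype(int)
cv2.imwrite("pics/end.png",cv2.resize(f["color"][:,:,::-1],(800,600)))
go(.555,.02,.1)
E
```

```text
start 615 0.1074492264577428
stop 560 0.10354683755708144
d cm [-0.14 -0.2   7.92] toolx deg 176.1 yaw None z axis [-0.002 -0.    -1.   ] tcp [0.5539 0.0221 0.2042] F [ 0.54 -0.31 -1.18] t 10.625 w 4.27228662401365e-06
```

View pics/end.png

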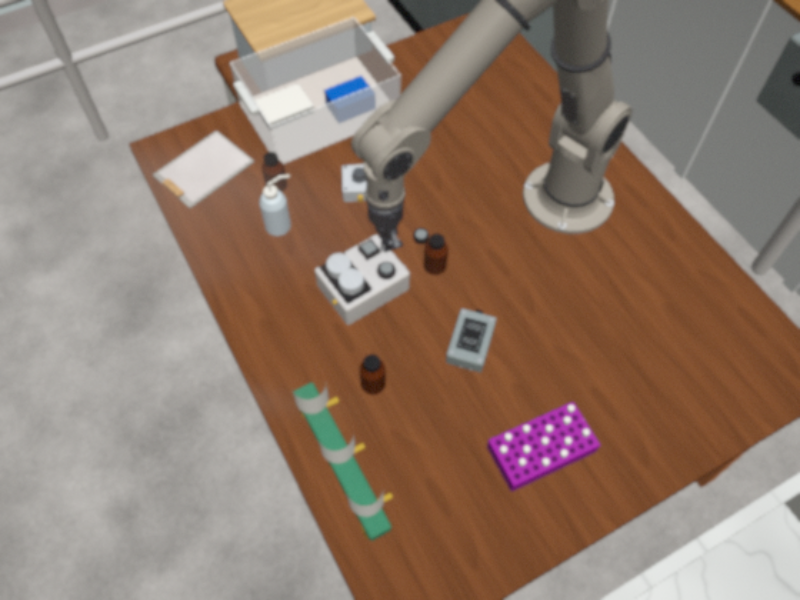

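The scene view shows everything where it stood: box (472,338), block (356,180), bottles, cap and rack. The button is back up at 107 mm and the arm is clear of it.

```bash
python3 -c "
from bench import workorder
print(workorder.hand_in())"
```

```text
the job is handed in; nothing more can be done
None
```

I handed the job in at about 10.6 s: rocker fully over, then plunger home at 68 mm, then start button pressed to its stop and sprung back up, with the stop key untouched and everything else where it stood.

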